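Nest the copper milk pan in the steel saucepan with the handles fanned

TASK

Put the small copper milk pan away inside the steel saucepan: set it down gently (do not drop it in) so that it stands level on the saucepan's floor, with its handle turned about a quarter turn away from the saucepan's handle, to either side, so the two handles do not lie over each other. Leave the saucepan standing where it is, do not disturb the mug or the cream espresso cup, and let go.

Things in the scene. Friction and masses are not known exactly. Their poses are not given: they have to be found in the camera images.
- copper_pan: Small tall copper pan, loose, 0.2 kg. Origin: centre of foot's underside, on its axis; z up. Round, 66 mm high, outer radius 27 mm at foot, 31 at rim, floor 3 mm. Pale wood handle along own -x, 9 mm thick, leaves wall at z 50 mm, nearly level, ends 95 mm from axis at z 56. Grip at the rim from above along own y. Nested, its foot is 4 mm above the saucepan's foot; rim and handle stay above.
- steel_pan: Wide low steel saucepan, loose, 0.6 kg. Origin: centre of foot's underside, on its axis; z up. Round, 42 mm high, outer radius 44 mm at foot, 48 at rim, wall 3, floor 4 mm thick; mouth 90 mm, inner floor 82 mm across. Pale wood handle along own -x, 11 mm thick, leaves wall at z 30 mm, slopes up to z 70 mm at 120 mm from axis; the copper pan's handle would foul it if laid over it.
- glazed_mug: Yellow and brown stoneware mug, 120x87x72 mm high, a bystander, loose. Origin: centre of its footprint including the handle, at the underside.
- cream_cup: Small cream espresso cup with a ring handle, 64x91x50 mm high, a bystander, loose. Origin: centre of its footprint including the handle, at the underside.

How it is judged:
At the end, for the whole second after the job is handed in: Copper pan at rest on the saucepan's floor: axes within 18 mm, foot 0 to 10 mm above the saucepan's foot, both pans level within 5.7 degrees; handle lines more than 40 degrees apart (copper handle 40 to 140 degrees to either side); saucepan on the worktop within 50 mm of its start (horizontal distance between copper_pan and steel_pan below 0.018 m and z of copper_pan in the frame of steel_pan between 0 and 0.01 m and angle between each of copper_pan, steel_pan's own z axis and vertical below 0.1 rad and angle between the x axis of copper_pan and the x axis of steel_pan, either way round above 0.7 rad and distance of steel_pan from where it was at the start of the episode below 0.05 m and height (world z) of steel_pan below 0.01 m and linear speed of each of copper_pan, steel_pan below 0.02 m/s); the robot touches nothing.
It fails at once if the copper pan is dropped into the saucepan (faster than 0.8 m/s close above it) (horizontal distance between copper_pan and steel_pan below 0.05 m and linear speed of copper_pan above 0.8 m/s).
It fails at once if the mug is pushed more than 30 mm (distance of glazed_mug from where it was at the start of the episode above 0.03 m).
It fails at once if the cream espresso cup is pushed more than 30 mm (distance of cream_cup from where it was at the start of the episode above 0.03 m).
It also fails if it takes over 32 s, if anything falls off the work surface, if the arm or the gripper's body presses on something with over 40 N, if the wrist force passes 120 N, or if a joint passes its speed limit or range.

ROBOT

A 6-joint arm with a two-finger parallel gripper is mounted at the origin on a cart in front of the work surface, level with it; the furniture and walls round the work are solid. World frame = base frame: x ahead of the robot, y to its left, z up, the work surface at z = 0. Lengths are in m, angles in rad, forces in N, time in s.
With the tool pointing down it reaches from about 0.3 to 0.875 m from the base axis. Payload 4.2 kg.
Tool frame: the origin (TCP) lies midway between the tips of the shut fingers; the grasp point (between the pads) lies 19 mm behind it; z points along the fingers, y is the line along which they close (so a half turn about z gives the same grasp; the last joint's range is limited). The gripper opens to 85 mm and grips with 20 to 120 N. Pads are 22 mm wide; open, the fingers measure 114 mm over their backs; the gripper's body (76 mm by 85 mm) begins 54 mm behind the grasp point. The pads swing forward as they close: fully open they stand 13 mm farther back than shut.
Start: joints at [-1.123, 0.32, 1.565, -0, 1.257, -0.02], TCP at [0.259, -0.513, 0.231] pointing down, gripper open.
Joint ranges: [-3.11, 3.11], [-0.84, 2.01], [0.21, 2.61], [-1.34, 4.49], [0.05, 2.63], [-2.56, 2.56]. Speed limits (rad/s): [2.57, 2.57, 3.14, 3.14, 3.14, 3.14].

INTERFACE

Orientations are given as [roll, pitch, yaw] about the fixed x, y, z axes, in that order (R = Rz(yaw) Ry(pitch) Rx(roll)).
In Python, from cell import robot, cams gives the robot as it stands. Calls block until the motion is done:
- robot.move_ptp(position, orientation): joint-space move of the TCP to a pose.
- robot.move_l(position, ori=None, v=0.15, contact_N=None): straight line of the TCP; ori=None keeps the orientation; v is the mean speed in m/s. With contact_N (N) it stops when the force on the tool has changed by that much, and returns True; else False.
- robot.move_joints(angles): joint-space move.
- robot.command_gripper(opening, grip_force=None): finger opening in m; grip_force is the grip in N (None keeps the last); returns when the fingers have stopped.
- robot.wait(seconds).
- robot.solve_ik(position, orientation): joint angles nearest the present ones, or None.
- cams.read_camera(name): name is "side" or "top" or "wrist"; returns a dict with "img" (480x640x3 uint8, blue, green, red), "camera_matrix" (3x3 intrinsics, pixels), "R" (3x3) and "t" (3): a world point X has camera coordinates R X + t; the wrist camera has in their place "hand_eye" (4x4, takes a point from camera to tool coordinates, whose origin is the TCP and whose axes are the flange's). Camera axes: x right, y down, z forward; pixel columns grow to the right and rows downward; lengths in m; the calibration is good to about 2 mm. A picture is of the moment at which its call begins: read the wrist's pose just before it. There is no depth.
A pose or a line that the arm cannot do raises robot.IKError and nothing moves.
- robot.finish_job(): hands the job in; it is judged then, once.
Readings, each from a call of its own:
- robot.current_time(): time.
- robot.current_joint_positions(): joint angles.
- robot.current_dq(): joint speeds.
- robot.current_tau(): joint torques, N m.
- robot.current_eef_pos(): TCP position.
- robot.current_tcp_rot(): TCP orientation.
- robot.current_contact_force(): force on the tool from outside, world axes, zero at the start.
- robot.current_torque(): the same for the moment, N m.
- robot.current_opening(): finger opening in m.
- robot.current_grasp_force(): force on a finger pad.
Only numpy, scipy, OpenCV 4.12 (cv2) and the standard library are available. Lean on these libraries where they do the work, as an engineer would, in place of code of your own. Each camera call takes 0.05 s, during which the arm holds its last target. There are 200 camera calls.

## Working session

There is one attempt and no reset: what is moved stays moved. The work goes in short steps, each a Python script; the robot and the scene stay as the last script left them, time stands still between calls to the robot, and variables do not carry over. Pictures are saved under pics/ and viewed, at most 10 in all, crops included, and the job is handed in when it is done.

```bash
mkdir -p pics
python3 - <<'E'
from cell import robot,cams
import cv2,pickle
d={}
for n in("top","side"):
    c=cams.read_camera(n);d[n]=c;cv2.imwrite(f"pics/{n}0.png",c["img"])
    print(n,c["camera_matrix"].tolist(),c["R"].round(4).tolist(),c["t"])
pickle.dump(d,open("cams.pkl","wb"))
print(robot.current_time(),robot.current_tcp_rot())
E
```

```text
top [[579.3662066392493, 0.0, 311.45902652045356], [0.0, 579.3662066392493, 236.35637711313802], [0.0, 0.0, 1.0]] [[-0.0079, -0.9999, -0.0148], [-0.994, 0.0094, -0.109], [0.1091, 0.0139, -0.9939]] [-0.12444641  0.48231474  1.11989958]
side [[480.14380617825174, 0.0, 314.9442723129275], [0.0, 480.14380617825174, 240.11000179766032], [0.0, 0.0, 1.0]] [[-0.8771, -0.4801, -0.0118], [-0.2066, 0.3993, -0.8933], [0.4336, -0.7811, -0.4494]] [0.36076372 0.19438014 0.74502383]
0.1 [-3.13995520e+00 -3.65636453e-05  4.67843821e-01]
```

View pics/top0.png

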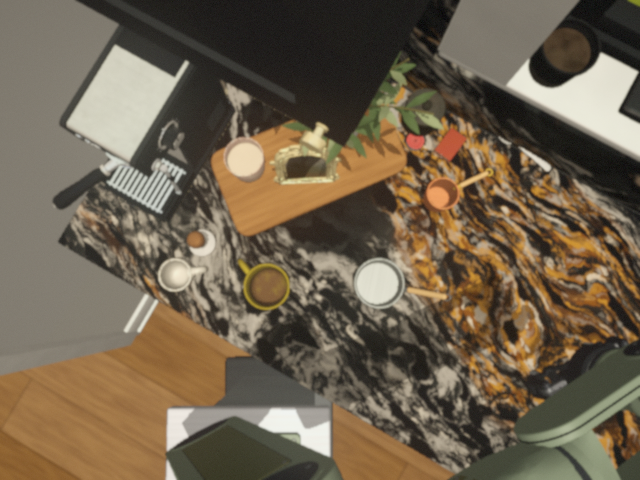

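View pics/side0.png

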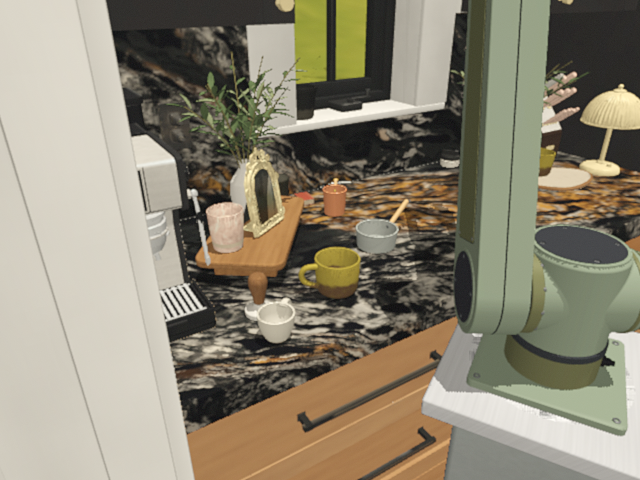

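The top view shows the copper pan with its rim at about (442,193) and handle tip at (490,173). The steel pan is centred at about (379,283), with its handle tip at (446,296). The mug is at (266,286) and the cup at (175,275). I'll measure on an enlarged crop.

```bash
cat > h.py <<'E'
import numpy as np,pickle,cv2
def ray(c,uv,z):
    R,t=np.array(c["R"]),np.array(c["t"]);K=c["camera_matrix"]
    o=-R.T@t; d=R.T@np.linalg.solve(K,[uv[0],uv[1],1]); return o+d*(z-o[2])/d[2]
E
python3 - <<'E'
from h import *
d=pickle.load(open("cams.pkl","rb"));c=d["top"]
for n,uv,z in[("cop",(442,193),.066),("coptip",(490,173),.056),("st",(379,283),.042),("sttip",(446,296),.07),("mug",(266,286),.07),("cup",(175,275),.05),("hoodcorner",(350,143),.3),("frame",(333,160),.15)]:
    print(n,ray(c,uv,z).round(4))
im=c["img"][130:330,330:520];cv2.imwrite("pics/crop.png",cv2.resize(im,None,fx=3,fy=3,interpolation=cv2.INTER_CUBIC))
E
```

```text
cop [ 0.5579 -0.3799  0.066 ]
coptip [ 0.5981 -0.4761  0.056 ]
st [ 0.3877 -0.2584  0.042 ]
sttip [ 0.3616 -0.3802  0.07  ]
mug [ 0.3831 -0.0429  0.07  ]
cup [0.4061 0.1346 0.05  ]
hoodcorner [ 0.5938 -0.1924  0.3   ]
frame [ 0.6043 -0.1699  0.15  ]
```

View pics/crop.png

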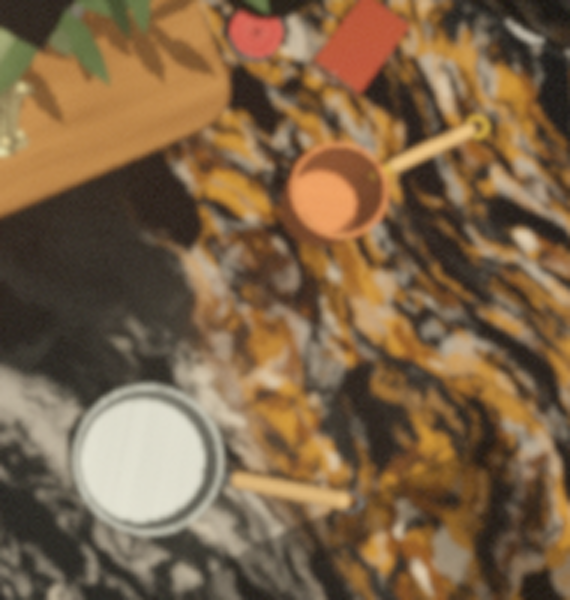

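Copper rim is at crop (339,191), i.e. full-frame (443,193.6), with its handle tip at (491.7,170.7). Steel rim is at (379.5,283), with its handle tip at (447.3,296.7). The handles lie at about -66° and -102°. Next I'll hover over each pan and refine with the wrist camera.

```bash
cat >> h.py <<'E'
from scipy.spatial.transform import Rotation as Ro
def wristcam(robot,cams):
    p=np.array(robot.current_eef_pos());R=Ro.from_euler('xyz',robot.current_tcp_rot()).as_matrix()
    c=cams.read_camera("wrist");T=np.eye(4);T[:3,:3]=R;T[:3,3]=p
    W=T@np.array(c["hand_eye"]);c["R"]=W[:3,:3].T;c["t"]=-c["R"]@W[:3,3];return c
def proj(c,X):
    q=c["camera_matrix"]@(np.array(c["R"])@np.array(X)+c["t"]);return q[:2]/q[2]
def circ(im,c,ctr,r,z,col):
    a=np.linspace(0,2*np.pi,73)
    P=np.array([proj(c,[ctr[0]+r*np.cos(x),ctr[1]+r*np.sin(x),z]) for x in a])
    cv2.polylines(im,[P.round().astype(int)],True,col,1)
E
python3 - <<'E'
from cell import robot,cams
from h import *
d={}
for n,(x,y),yaw,ctr in[("st",(.388,-.259),1.3,None),("cop",(.558,-.381),1.984,None)]:
    robot.move_ptp([x,y,.26],[np.pi,0,yaw]);robot.wait(.2)
    c=wristcam(robot,cams);d[n]=c
    im=c["img"].copy()
    circ(im,c,(x,y),.048 if n=="st" else .031,.042 if n=="st" else .066,(0,255,0))
    cv2.imwrite(f"pics/w_{n}.png",im);print(n,robot.current_eef_pos(),robot.current_joint_positions(),robot.current_time())
pickle.dump(d,open("w.pkl","wb"))
E
```

```text
st [ 0.38775742 -0.25984652  0.25976477] [-6.14941349e-01  1.29642747e-01  1.74566608e+00 -1.42119773e-04
  1.26671124e+00 -3.42429298e-01] 1.4583
cop [ 0.55733852 -0.38054158  0.26108333] [-6.16121096e-01  4.66849140e-01  1.25922758e+00  4.55868321e-06
  1.41449844e+00 -1.02899440e+00] 2.5583
```

View pics/w_st.png

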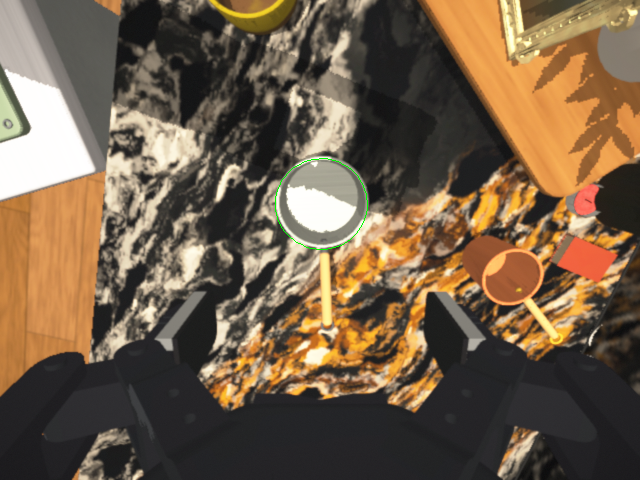

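View pics/w_cop.png

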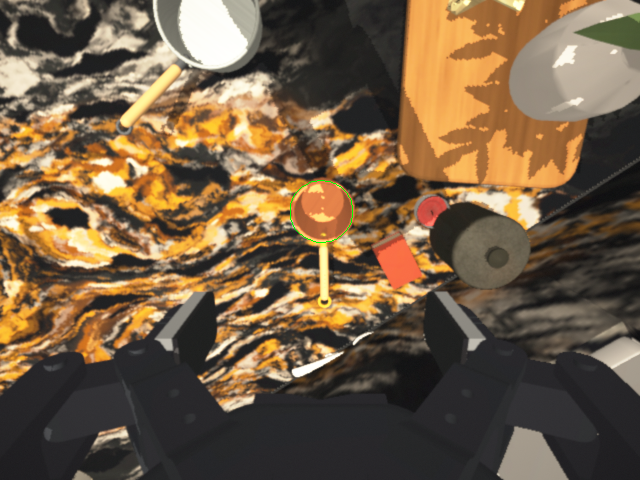

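Both green predicted circles sit on the rims to within about 1 px: steel at (322,203), copper at (322,211). The handle tips are at (327,330) for steel and (324,301) for copper, and there is clear space for the fingers. Now I'll compute the exact angles, grasp and lift.

Run:
```python
from cell import robot,cams
from h import *
d=pickle.load(open("w.pkl","rb"))
C=np.array([.558,-.381]);S=np.array([.388,-.259])
tc=ray(d["cop"],(324,301),.056)[:2]-C; ts=ray(d["st"],(327,330),.068)[:2]-S
ac,as_=np.arctan2(tc[1],tc[0]),np.arctan2(ts[1],ts[0]);print(np.degrees([ac,as_]),np.hypot(*tc),np.hypot(*ts))
yaw=ac+np.pi;print(yaw)
o=[np.pi,0,yaw]
robot.move_l([*C,.12],o,v=.15)
print(robot.move_l([*C,.043],o,v=.08,contact_N=8),robot.current_eef_pos())
robot.command_gripper(.03,40);print(robot.current_opening(),robot.current_grasp_force())
robot.move_l([*C,.063],o,v=.08)
print(robot.current_contact_force(),robot.current_opening(),robot.current_time())
robot.move_l([*C,.18],o,v=.15)
yaw2=yaw+(as_+np.radians(80)-ac);print(yaw2)
robot.move_l([*S,.18],[np.pi,0,yaw2],v=.15)
robot.wait(.2);print(robot.current_eef_pos(),robot.current_opening(),robot.current_contact_force(),robot.current_time())
c=cams.read_camera("side")["img"];cv2.imwrite("pics/side1.png",cv2.resize(c[100:340,220:520],None,fx=2,fy=2))
pickle.dump((yaw2,as_),open("y.pkl","wb"))
```

```text
[ -64.37653603 -102.69185818] 0.10125794112947507 0.13132702366603846
2.018010138886792
False [ 0.55842844 -0.38129304  0.04364794]
0.06082752432997605 42.843918891157955
[ 0.95371464 -0.23949821 -2.18260217] 0.06078215155836483 5.5083
2.7455450150261878
[ 0.38829867 -0.25922143  0.17984155] 0.06064188626339083 [-0.46827071 -0.32104942 -2.49648862] 8.1833
```

View pics/side1.png

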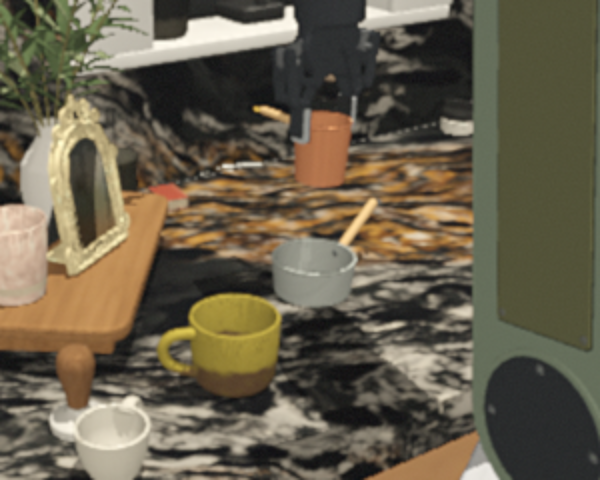

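The side view shows the pan held level, directly above the saucepan. Lowering it now.

Run:
```python
from cell import robot,cams
from h import *
yaw2,_=pickle.load(open("y.pkl","rb"));S=[.388,-.259];o=[np.pi,0,yaw2]
print(robot.move_l([*S,.065],o,v=.12,contact_N=10))
print(robot.move_l([*S,.044],o,v=.02,contact_N=3),robot.current_eef_pos(),robot.current_contact_force(),robot.current_time())
z=robot.current_eef_pos()[2]
if z<.052:
    robot.command_gripper(.074);robot.wait(.3)
    print(robot.current_opening(),robot.current_contact_force())
    robot.move_l([*S,z+.05],o,v=.08);robot.move_l([*S,.26],o,v=.2);robot.wait(.3)
    c=wristcam(robot,cams);im=c["img"].copy();circ(im,c,S,.031,.07,(0,255,0));circ(im,c,S,.048,.042,(255,0,0))
    cv2.imwrite("pics/w2.png",im)
    c=cams.read_camera("side")["img"];cv2.imwrite("pics/side2.png",cv2.resize(c[180:340,240:440],None,fx=3,fy=3))
print(robot.current_time())
```

```text
False
True [ 0.38782696 -0.25882091  0.04837663] [-0.47146639  1.08596259  5.50938557] 10.1333
0.07365130095045808 [-0.00191567 -0.42752671  0.02522265]
12.8667
```

```bash
ls pics
```

```text
crop.png
side0.png
side1.png
side2.png
top0.png
w2.png
w_cop.png
w_st.png
```

View pics/w2.png

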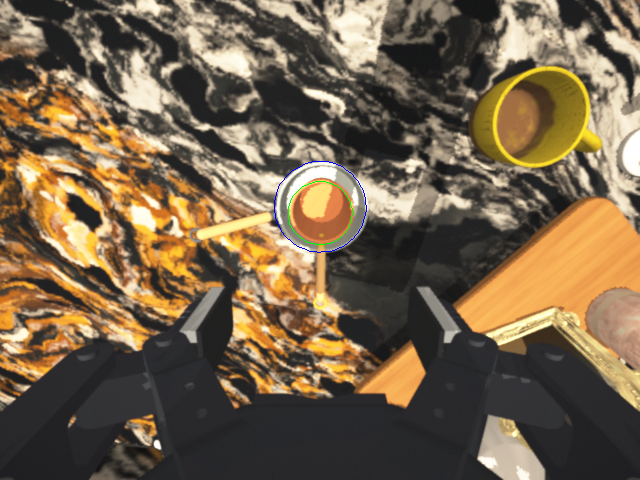

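View pics/side2.png

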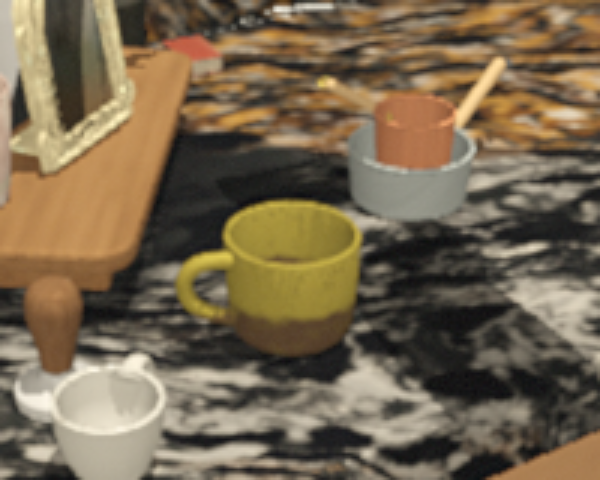

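The copper rim at (320,211) sits on its predicted circle, and the saucepan at (321,206) hasn't moved. The copper pan stands level inside, with the handles about 80° apart and the gripper clear.

```bash
python3 -c "
from cell import robot
print(robot.finish_job())"
```

```text
the job is handed in; nothing more can be done
None
```

The copper pan is standing level inside the saucepan with the handles about 80° apart; nothing else was disturbed, and the job was handed in at about 13 s (no verdict was returned).

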